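# Sieve the hazelnuts out of the walnuts

## Task

The perforated steel sieve holds walnuts and hazelnuts mixed together. Lift it by its handle, sieve every hazelnut into the mixing bowl while the walnuts stay in the sieve, then set the sieve down gently, standing level about where it stood. Spill nothing on the worktop, and leave the bowl and the other things where they are.

Things in the scene. Friction and masses are not known exactly. Their poses are not given: they have to be found in the camera images.
- sieve: Rectangular sieve of bare steel sheet, open above, 128 mm (its x axis) by 126 mm (its y axis); walls up to 58 mm above its origin, which is the centre of its underside, level with the soles of its four 8 mm feet. About 0.36 kg with its handle, plus 0.08 kg of nuts. The walnuts lie in its floor holes and are too big for them; the hazelnuts stand on the flat bars between.
- sieve_floor (a point): Centre of the sieve's flat floor, 11 mm above its origin, with 3 x 3 punched holes 24 mm (along x) by 22 mm (along y), pitch 42 mm both ways; bars between: 20 mm wide (y = -21, +21 mm), 18 mm wide (x = -21, +21 mm). Hazelnuts stay on the bars while the sieve moves smoothly; a brisk shake (1 to 2 cm either way along y, several m/s2) topples them and they roll through, some only after more shaking.
- bail (a joint): Angle of the sieve's handle, a steel wire bail that turns about an axis along the sieve's y, 50 mm above the sieve's origin. 0 is upright, positive leans to the sieve's -x side; it starts leaning by 0.4 to 0.75 rad. Its stiff pivots (about 0.055 N m of friction) hold it where it is left: a sideways push of 1 N on the grip moves it and does not shift the sieve.
- sieve_grip (a point): Centre of the wooden grip of that bail, a flat-sided bar 16 mm thick (along the sieve's x when upright), 88 mm long (along the sieve's y) and 30 mm deep, 90 mm from the pivot axis: when upright it is 140 mm above the sieve's origin and directly over it.
- bowl: Plain grey round mixing bowl, loose (0.45 kg), 207 mm across the rim and 91 mm high, about 85 mm across its foot; it is hollow and its mouth is about 190 mm wide inside. Origin at the centre of its underside, z axis up.
- walnut_0_center (a point): Centre of a walnut in its shell, 38 mm long and 36 mm thick, 14 g; it must stay in the sieve.
- walnut_1_center (a point): Centre of a walnut in its shell, 38 mm long and 36 mm thick, 14 g; it must stay in the sieve.
- walnut_2_center (a point): Centre of a walnut in its shell, 38 mm long and 36 mm thick, 14 g; it must stay in the sieve.
- hazelnut_0_center (a point): Centre of a hazelnut in its shell, a nearly round nut 20 mm across, 10 g, with a flat foot 7 mm wide; it must end in the bowl.
- hazelnut_1_center (a point): Centre of a hazelnut in its shell, a nearly round nut 20 mm across, 10 g, with a flat foot 7 mm wide; it must end in the bowl.
- hazelnut_2_center (a point): Centre of a hazelnut in its shell, a nearly round nut 20 mm across, 10 g, with a flat foot 7 mm wide; it must end in the bowl.
- hazelnut_3_center (a point): Centre of a hazelnut in its shell, a nearly round nut 20 mm across, 10 g, with a flat foot 7 mm wide; it must end in the bowl.
- honey_jar: Jar with a grey lid, 65 mm across, 92 mm high, a bystander; origin under its centre.
- milk_carton: Tall carton 73x73x210 mm, a bystander; origin under its centre.
- spotted_mug: Spotted mug, 96 mm high, a bystander; origin under its centre.
- peeler: Peeler with a black handle, 170 mm long, lying flat, a bystander; origin under its centre.
- fork: Steel fork, 193 mm long, lying flat, a bystander; origin under its centre.

How it is judged:
By the outcome, as a careful person would: the job done as asked, in the order asked, and still so for the second after the job is handed in, with the robot touching nothing.
It also fails if it takes over 67 s, if anything falls off the work surface, if the arm or the gripper's body presses on something with over 40 N, if the wrist force passes 120 N, or if a joint passes its speed limit or range.

## Robot

A 7-joint arm with a two-finger parallel gripper is mounted at the origin on a cart in front of the work surface, level with it; the furniture and walls round the work are solid. World frame = base frame: x ahead of the robot, y to its left, z up, the work surface at z = 0. Lengths are in m, angles in rad, forces in N, time in s.
With the tool pointing down it reaches from about 0.4 to 0.875 m from the base axis. Payload 4.4 kg.
Tool frame: the origin (TCP) lies at the very end of the fingers, on their centre line; the grasp point (between the pads) lies 19 mm behind it; z points along the fingers, y is the line along which they close (so a half turn about z gives the same grasp; the last joint's range is limited). The gripper opens to 85 mm and grips with 20 to 120 N. Pads are 22 mm wide; open, the fingers measure 114 mm over their backs; the gripper's body (76 mm by 85 mm) begins 54 mm behind the grasp point. The pads swing forward as they close: fully open they stand 13 mm farther back than shut.
Start: joints at [-1.183, 0.628, 0.038, 1.517, -0.027, 0.996, -0.02], TCP at [0.285, 0.584, 0.201] pointing down, gripper open.
Joint ranges: [-3.06, 3.06], [-0.37, 2.12], [-1.25, 1.32], [0.18, 2.47], [-1.1, 4.24], [0.23, 1.98], [-2.94, 2.94]. Speed limits (rad/s): [2.57, 2.57, 3.14, 3.14, 3.14, 3.14, 3.14].

## Interface

Orientations are given as a rotation vector (axis times angle).
In Python, from bench import * gives the robot as it stands.
- The arm moves only by the shell command python3 -m inch 'ROWS'. ROWS is JSON, a list of rows, each a list of 7 numbers: the opening, from 0 (shut) to 1 (fully open), then the shift along the tool's x, y, z in units of 25 mm (1.0 is 25 mm), then the turn, a rotation vector about the tool's x, y, z in rad. In form: [[fingers, x, y, z, rx, ry, rz], ...]. A call has 1 to 8 rows; each row is the pose to reach, as a shift and turn from the pose commanded when the call began, along the tool's axes at that moment; what a row does not reach only later rows make up. A row lasts 1/12 s, in which the tool goes at most 41.7 mm and 7.16 degrees, less where a joint would pass 70% of its speed; a pose out of reach is approached as far as the arm can. A call with a gripper value outside its range is refused whole. The fingers move at their own pace and stop on an object; the grip force is fixed at half the most. Time passes only in rows, so rows that repeat a pose let the fingers close. It gives the time, the measured TCP pose, the force, the opening and the grip force at its end, in the units of the state.
- sense(): the state, without advancing time (a new reading comes with each control period).
- capture(name): name is "scene" or "top" or "wrist"; returns a dict with "frame" (420x560x3 uint8, red, green, blue), "depth" (420x560 float32, m along the optical axis (not along the pixel's ray), 0 where there is no reading), "fx", "fy", "cx", "cy" (pixels), "view" (4x4, takes a point from world to camera coordinates); the wrist camera has in their place "T_tool_cam" (4x4, takes a point from camera to tool coordinates, whose origin is the TCP and whose axes are the flange's). Camera axes: x right, y up, looking along -z (the intrinsics and any distortion apply to the point x, -y, -z); pixel columns grow to the right and rows downward; lengths in m; the calibration is good to about 2 mm. A picture is of the moment at which its call begins: read the wrist's pose just before it.
- sign_off(): hands the job in; it is judged then, once.
The state is a dict: "time": time; "joints": joint angles; "joint_velocities": joint speeds; "tau": joint torques, N m; "eef_pos": TCP position; "eef_rot": TCP orientation; "ft_force": force on the tool from outside, world axes, zero at the start; "moment": the same for the moment, N m; "width": finger opening in m; "finger_force": force on a finger pad.
Only numpy, scipy, OpenCV 4.12 (cv2) and the standard library are available. Lean on these libraries where they do the work, as an engineer would, in place of code of your own. Each camera call takes 0.05 s, during which the arm holds its last target. There are 200 camera calls.

## Working session

There is one attempt and no reset: what is moved stays moved. The work goes in short steps, Python scripts to look and compute and a shell command to move; the robot and the scene stay as the last step left them, time stands still between calls to the robot, and variables do not carry over. Pictures are saved under pics/ and viewed, at most 10 in all, crops included, and the job is handed in when it is done.

```bash
ls; mkdir -p pics; python3 - <<'E'
from bench import *
import cv2,numpy as np,pickle
s=sense();print(s['eef_pos'],s['eef_rot'],s['width'],s['time'])
d={}
for n in("scene","top"):
    c=capture(n);d[n]=c
    cv2.imwrite(f'pics/{n}0.png',c['frame'][:,:,::-1])
    print(n,c['fx'],c['fy'],c['cx'],c['cy'],[k for k in c]);print(c['view'].round(3))
pickle.dump(d,open('d0.pkl','wb'))
E
```

```text
pics
[0.28463807 0.58360666 0.19989538] [-7.06644309e-01 -3.06070159e+00  2.92211865e-03] 0.08569543923334677 0.0
scene 514.30981550891 514.30981550891 291.4376501641867 221.48452524985356 ['frame', 'depth', 'fx', 'fy', 'cx', 'cy', 'view']
[[ 0.589 -0.808 -0.013 -0.295]
 [ 0.61   0.434  0.663 -0.387]
 [-0.53  -0.399  0.749 -1.297]
 [ 0.     0.     0.     1.   ]]
top 471.49330339504013 471.49330339504013 275.3540318586208 210.7172221152482 ['frame', 'depth', 'fx', 'fy', 'cx', 'cy', 'view']
[[ 0.008 -1.     0.015 -0.041]
 [ 0.981  0.011  0.195 -0.513]
 [-0.195  0.013  0.981 -1.47 ]
 [ 0.     0.     0.     1.   ]]
```

View pics/top0.png

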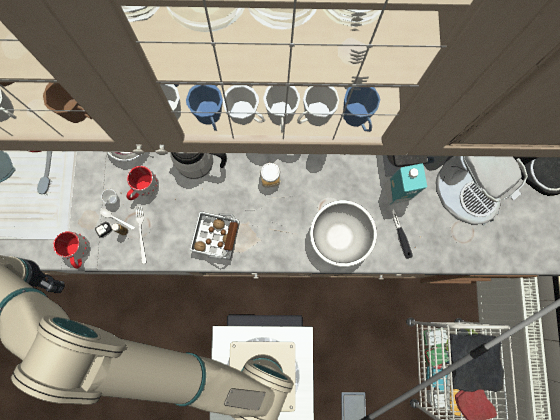

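View pics/scene0.png

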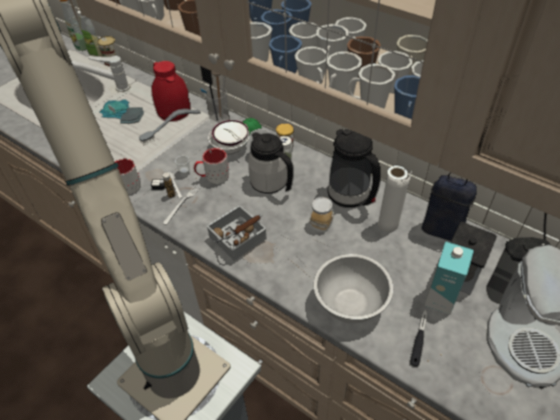

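The top view shows the sieve at about (214,235) with its brown grip at (232,235), leaning to the right (world -y). The bowl is at (343,235), the jar at (269,175) and the carton at (408,183).

```bash
cat > h.py <<'E'
import cv2,numpy as np
def cloud(c,T=None):
    D=c['depth'];v,u=np.indices(D.shape)
    P=np.stack([(u-c['cx'])/c['fx']*D,-(v-c['cy'])/c['fy']*D,-D],-1)
    T=np.linalg.inv(c['view']) if T is None else T
    W=P@T[:3,:3].T+T[:3,3]; W[D==0]=np.nan
    return W
E
python3 - <<'E'
import pickle,cv2,numpy as np
from h import *
d=pickle.load(open('d0.pkl','rb'))
for n in d:
    W=cloud(d[n]);F=d[n]['frame'];x,y,z=W[...,0],W[...,1],W[...,2]
    near=(abs(x-.5)<.15)
    hsv=cv2.cvtColor(F,cv2.COLOR_RGB2HSV)
    # sieve
    reg=(x>.3)&(x<.65)&(y>0.0)&(y<.35)&(z>.03)
    m=reg&(z>.045)&(z<.066)&(hsv[...,1]<70)
    p=W[m][:,:2].astype(np.float32)
    print(n,'rim',len(p),cv2.minAreaRect(p) if len(p) else 0)
    g=reg&(z>.085)
    q=W[g]; print('high',len(q),q.mean(0),np.median(q,0),q.min(0),q.max(0))
    u,s,vt=np.linalg.svd(q-q.mean(0),full_matrices=False);print(vt[0])
    b=(x>.3)&(x<.75)&(y<-.03)&(y>-.33)&(z>.08)&(z<.1)
    p=W[b][:,:2].astype(np.float32);print('bowl',len(p),cv2.minEnclosingCircle(p))
c=d['top'];W=cloud(c)
print('table z',np.nanmedian(W[200:260,260:300,2]))
cv2.imwrite('pics/crop0.png',cv2.resize(c['frame'][200:275,180:255,::-1],(600,600),interpolation=cv2.INTER_CUBIC))
E
```

```text
scene rim 605 ((0.508088231086731, 0.19496876001358032), (0.3443047106266022, 0.27762842178344727), 78.4577865600586)
high 7563 [0.57900854 0.17761848 0.52082724] [0.57146456 0.1911896  0.53893422] [3.54136939e-01 6.37067528e-05 8.51680395e-02] [0.64995709 0.34999283 0.71872176]
[-0.02961547 -0.14806683 -0.98853383]
bowl 1055 ((0.5488951206207275, -0.17458930611610413), 0.23803848028182983)
top rim 316 ((0.5040404200553894, 0.14729416370391846), (0.2913338541984558, 0.27202293276786804), 0.05176771432161331)
high 23342 [0.58235467 0.19882108 0.77470515] [0.57084288 0.21012385 0.80031137] [3.54621886e-01 5.05427054e-05 8.52978876e-02] [0.64998134 0.34992258 1.03961812]
[ 0.0132302  -0.15266741 -0.98818906]
bowl 667 ((0.5116934776306152, -0.17474010586738586), 0.20614363253116608)
table z -0.0003987156069396036
```

View pics/crop0.png

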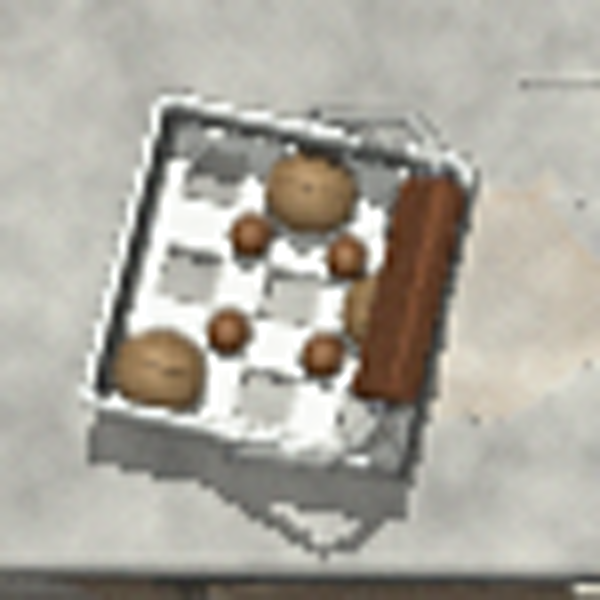

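The sieve is turned about 13°. Its rim corners in the crop are at about (163,100), (473,172), (408,478) and (93,405), and the grip axis runs from (432,180) to (385,398). The four hazelnuts stand on bar crossings, and the three walnuts sit in holes.

```bash
cat >> h.py <<'E'
def ray(c,u,v,z):
    T=np.linalg.inv(c['view']);d=T[:3,:3]@np.array([(u-c['cx'])/c['fx'],-(v-c['cy'])/c['fy'],-1]);o=T[:3,3]
    return o+d*(z-o[2])/d[2]
E
python3 - <<'E'
import pickle
from h import *
d=pickle.load(open('d0.pkl','rb'));c=d['top']
K=np.array([ray(c,180+(a+.5)/8-.5,200+(b+.5)/8-.5,.058) for a,b in[(163,100),(473,172),(408,478),(93,405)]])
print(K.round(4),K.mean(0)); 
ax=(K[0]+K[3]-K[1]-K[2]);print('sieve x dir',ax/np.linalg.norm(ax), np.degrees(np.arctan2(ax[1],ax[0])),np.linalg.norm(ax)/2)
ay=(K[3]+K[2]-K[0]-K[1]);print('y dir',np.degrees(np.arctan2(ay[1],ay[0])),np.linalg.norm(ay)/2)
for n in d:
    c=d[n];W=cloud(c);h=cv2.cvtColor(c['frame'],cv2.COLOR_RGB2HSV)
    x,y,z=np.moveaxis(W,-1,0)
    m=(z>.085)&(z<.16)&(abs(x-.5)<.15)&(abs(y-.12)<.15)
    q=W[m];print(n,len(q),np.median(q,0),q.min(0),q.max(0))
    u,s,vt=np.linalg.svd(q-q.mean(0),full_matrices=False);print(vt)
    b=(abs(x-.5)<.2)&(abs(y+.17)<.16)&(z>.07)&(z<.1)
    n_,l,st,_=cv2.connectedComponentsWithStats(b.astype(np.uint8))
    k=1+st[1:,4].argmax();p=W[l==k];print('bowl',len(p),p.min(0),p.max(0),cv2.minEnclosingCircle(p[:,:2].astype(np.float32)))
    for nm,box in dict(jar=(.55,.75,-.05,.1),carton=(.5,.8,-.5,-.25),all_hi=(.3,.8,-.3,.3)).items():
        b=(x>box[0])&(x<box[1])&(y>box[2])&(y<box[3])&(z>.03)&(z<.25)
        p=W[b];print(nm,p.min(0).round(3),p.max(0).round(3))
E
```

```text
[[0.5049 0.2052 0.058 ]
 [0.477  0.0806 0.058 ]
 [0.3548 0.1032 0.058 ]
 [0.3823 0.2278 0.058 ]] [0.42976322 0.15420017 0.058     ]
sieve x dir [0.21686682 0.9762012  0.        ] 77.47492748637494 0.12762504183484563
y dir 169.52506984376524 0.12448619702952318
scene 708 [0.63348319 0.11334161 0.11807173] [ 0.35413694 -0.02995     0.08516804] [0.64995709 0.26983103 0.15996645]
[[-0.78628293 -0.61786173 -0.00245711]
 [-0.61170064  0.77786968  0.14401769]
 [-0.08707171  0.11474167 -0.98957206]]
bowl 1026 [ 0.33186179 -0.32985681  0.07001709] [ 0.54348585 -0.14461668  0.09949653] ((0.4380507171154022, -0.24902383983135223), 0.1066652238368988)
jar [ 0.596 -0.05   0.03 ] [0.75  0.028 0.233]
carton [ 0.5  -0.5   0.03] [ 0.8   -0.25   0.221]
all_hi [ 0.332 -0.3    0.03 ] [0.8   0.3   0.243]
top 700 [0.62010044 0.10370245 0.1185669 ] [ 0.35462189 -0.0274226   0.08509224] [0.64993352 0.26983838 0.15992086]
[[-0.90220906 -0.43044926  0.02706001]
 [-0.42283775  0.89513353  0.14122396]
 [-0.08501207  0.11597154 -0.98960778]]
bowl 649 [ 0.33726517 -0.32994658  0.07006151] [ 0.54432728 -0.1439253   0.09978506] ((0.439694344997406, -0.24644434452056885), 0.10473720729351044)
jar [ 0.599 -0.048  0.03 ] [0.662 0.015 0.1  ]
carton [ 0.5  -0.5   0.03] [ 0.712 -0.25   0.215]
all_hi [ 0.337 -0.3    0.03 ] [0.701 0.298 0.181]
```

```bash
cat >> h.py <<'E'
from scipy.spatial.transform import Rotation as R
def to(s,p,yaw=None):
    "tool-frame shift (25 mm units) and turn to TCP p, tool down, tool y at yaw deg"
    M=R.from_rotvec(s['eef_rot']).as_matrix()
    d=M.T@(np.array(p)-s['eef_pos'])/.025
    if yaw is None: print('shift',d.round(2));return
    a=np.radians(yaw);y=np.array([np.cos(a),np.sin(a),0]);z=np.array([0,0,-1.])
    N=np.stack([np.cross(y,z),y,z],1)
    print('shift',d.round(2),'turn',R.from_matrix(M.T@N).as_rotvec().round(3))
E
python3 - <<'E'
import pickle
from bench import *
from h import *
d=pickle.load(open('d0.pkl','rb'))
for n in d:
    c=d[n];W=cloud(c);h=cv2.cvtColor(c['frame'],cv2.COLOR_RGB2HSV);x,y,z=np.moveaxis(W,-1,0)
    m=(z>.09)&(z<.16)&(abs(x-.43)<.09)&(abs(y-.13)<.08)
    q=W[m];print(n,len(q),np.median(q,0),np.percentile(q,3,0),np.percentile(q,97,0))
    v=np.linalg.svd(q-q.mean(0),full_matrices=False)[2];print(v[0],np.degrees(np.arctan2(v[0][1],v[0][0])),'normal',v[2])
s=sense();to(s,[.42,.12,.25],78.5)
E
```

```text
scene 219 [0.40943536 0.09392542 0.128413  ] [0.3589419  0.08024759 0.10013823] [0.47021719 0.12690937 0.13569703]
[-0.95765583  0.27400356 -0.08841586] 164.03316622065142 normal [0.14132887 0.7149164  0.68477784]
top 289 [0.41889735 0.10011601 0.12652835] [0.36109985 0.08368418 0.10042785] [0.48270645 0.12557498 0.13590052]
[-0.97828239  0.20707064 -0.00923636] 168.0487433213208 normal [0.14236044 0.70361879 0.69617103]
shift [-13.   -14.3   -1.98] turn [-0.002 -0.    -0.253]
```

```bash
python3 -m inch '[[1,-0.5,-0.5,-0.2,0,0,-0.02],[1,-1.5,-1.6,-0.6,0,0,-0.06],[1,-2.6,-2.9,-1,0,0,-0.1],[1,-3.7,-4.1,-1.4,0,0,-0.15],[1,-4.8,-5.3,-1.8,0,0,-0.2],[1,-5.9,-6.5,-2,0,0,-0.253],[1,-7,-7.7,-2,0,0,-0.253],[1,-7.6,-8.4,-2,0,0,-0.253]]'; python3 - <<'E'
from bench import *
from h import *
to(sense(),[.4195,.103,.23],78.5)
E
```

```text
time: 0.77
eef_pos: [0.3649, 0.307, 0.251]
eef_rot: [0.322, 3.124, -0.003]
ft_force: [1.4, -0.1, -0.2]
width: 0.0855
finger_force: 0.0
shift [-3.8  -7.54  0.86] turn [-0.002  0.001 -0.004]
```

```bash
python3 -m inch '[[1,-0.5,-1,0.1,0,0,0],[1,-1.1,-2.2,0.3,0,0,0],[1,-1.8,-3.6,0.5,0,0,0],[1,-2.5,-5,0.7,0,0,0],[1,-3.1,-6.2,0.86,0,0,0],[1,-3.6,-7.1,0.86,0,0,0],[1,-3.8,-7.54,0.86,0,0,0],[1,-3.8,-7.54,0.86,0,0,0]]'; python3 - <<'E'
from bench import *
from h import *
s=sense();c=capture("wrist");cv2.imwrite('pics/w1.png',c['frame'][:,:,::-1])
T=np.eye(4);T[:3,:3]=R.from_rotvec(s['eef_rot']).as_matrix();T[:3,3]=s['eef_pos']
W=cloud(c,T@c['T_tool_cam']);x,y,z=np.moveaxis(W,-1,0)
np.save('w1.npy',W)
m=(z>.09)&(z<.15)&(abs(x-.43)<.09)&(abs(y-.13)<.09);q=W[m];print(len(q),np.median(q,0),np.percentile(q,2,0),np.percentile(q,98,0))
m=(z>.05)&(z<.063)&(abs(x-.43)<.1)&(abs(y-.15)<.1);q=W[m];print(len(q),cv2.minAreaRect(q[:,:2].astype(np.float32)))
print(s['eef_pos']);to(s,[.4195,.103,.105],78.5)
E
```

```text
time: 1.43
eef_pos: [0.4195, 0.105, 0.2291]
eef_rot: [-0.324, -3.125, 0.002]
ft_force: [-0.5, 0.1, 1.3]
width: 0.0855
finger_force: 0.0
3925 [0.41283755 0.10189113 0.12703989] [0.3576909  0.08341421 0.09663265] [0.48608757 0.13142824 0.13363026]
2508 ((0.4317765533924103, 0.15732312202453613), (0.1309300810098648, 0.1438349485397339), 78.17407989501953)
[0.41948501 0.1050316  0.22911663]
shift [-0.02 -0.07  4.96] turn [-0.002 -0.    -0.006]
```

View pics/w1.png

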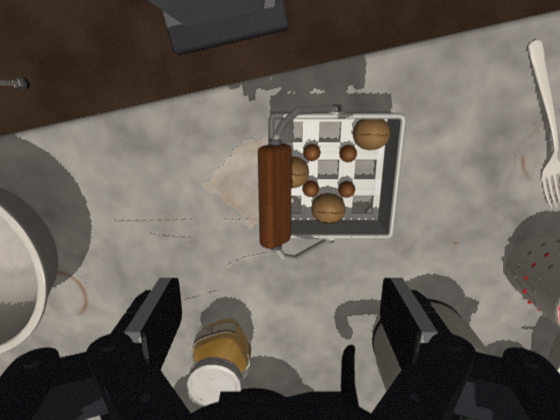

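The wrist view shows the grip at about (275,195), between the finger lines, with the sieve square at 78°. This agrees with the top-view estimate, so I'll descend, narrow the fingers and push the bail upright.

```bash
python3 -m inch '[[1,0,0,0.7,0,0,0],[1,0,0,1.7,0,0,0],[1,0,0,2.8,0,0,0],[1,0,0,3.8,0,0,0],[1,0,0,4.5,0,0,0],[1,0,0,4.9,0,0,0],[0.6,0,0,4.9,0,0,0],[0.55,0,0,4.9,0,0,0]]'; python3 -m inch '[[0.55,0,0,0,0,0,0],[0.55,0,0,0,0,0,0],[0.55,0,0,0,0,0,0]]'; python3 - <<'E'
from bench import *
from h import *
s=sense();to(s,[.4305,.155,.121],78.4)
E
```

```text
time: 2.15
eef_pos: [0.4185, 0.1098, 0.1065]
eef_rot: [-0.312, -3.125, -0.0]
ft_force: [-0.5, 0.1, 0.6]
width: 0.0645
finger_force: 0.0
time: 2.4
eef_pos: [0.4197, 0.109, 0.1076]
eef_rot: [0.314, 3.124, 0.001]
ft_force: [0.5, -1.0, -0.7]
width: 0.047
finger_force: 0.0
shift [-0.06  1.89 -0.53] turn [0.001 0.002 0.002]
```

```bash
python3 -m inch '[[0.55,0,0.2,0,0,0,0],[0.55,0,0.5,-0.1,0,0,0],[0.55,0,0.8,-0.25,0,0,0],[0.55,0,1.1,-0.35,0,0,0],[0.55,0,1.4,-0.45,0,0,0],[0.55,0,1.7,-0.53,0,0,0],[0.55,0,1.9,-0.53,0,0,0],[0.55,0,1.9,-0.53,0,0,0]]'; python3 - <<'E'
from bench import *
from h import *
s=sense();to(s,[.4305,.155,.121],78.4)
c=capture("top");W=cloud(c);x,y,z=np.moveaxis(W,-1,0)
F=c['frame'];cv2.imwrite('pics/t2.png',cv2.resize(F[190:280,170:260,::-1],(540,540),interpolation=cv2.INTER_CUBIC))
c=capture("scene");cv2.imwrite('pics/s2.png',cv2.resize(c['frame'][180:270,190:290,::-1],(600,540),interpolation=cv2.INTER_CUBIC))
E
```

```text
time: 3.07
eef_pos: [0.429, 0.1568, 0.1202]
eef_rot: [0.312, 3.125, 0.002]
ft_force: [0.2, 0.0, -0.4]
width: 0.0469
finger_force: 0.0
shift [-0.07 -0.06 -0.03] turn [0.001 0.001 0.004]
```

View pics/s2.png

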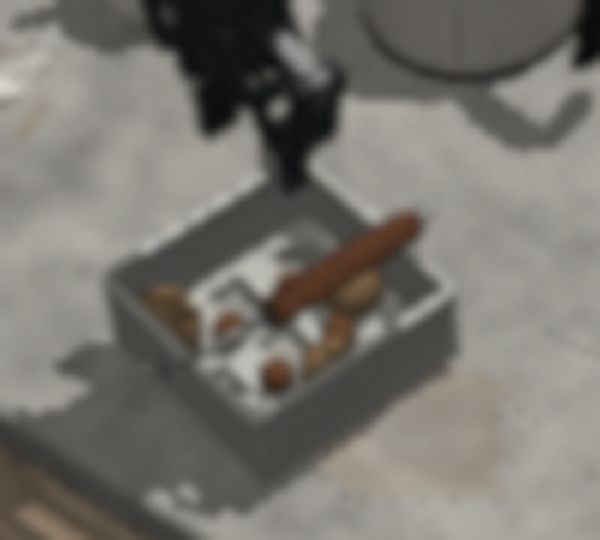

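```bash
python3 - <<'E'
from bench import *
from h import *
s=sense();print(s['eef_pos'])
for n in("scene","top"):
    c=capture(n);W=cloud(c);x,y,z=np.moveaxis(W,-1,0);h=cv2.cvtColor(c['frame'],cv2.COLOR_RGB2HSV)
    m=(h[...,0]<14)&(h[...,1]>110)&(z>.07)&(z<.17)&(abs(x-.43)<.09)&(abs(y-.13)<.1)
    q=W[m];print(n,len(q),np.median(q,0),np.percentile(q,2,0),np.percentile(q,98,0))
    for p in([.43,.155,.14],s['eef_pos']):
        a=c['view']@np.r_[p,1];print(c['cx']+c['fx']*a[0]/-a[2],c['cy']-c['fy']*a[1]/-a[2])
    k=(z>.05)&(abs(x-.43)<.04)&(abs(y-.155)<.05)&(z<.2)&(h[...,2]<60);print('dark',len(W[k]),np.percentile(W[k],[1,50,99],axis=0))
E
```

```text
[0.42837235 0.15513615 0.11989427]
scene 119 [0.41500983 0.09146401 0.13085872] [0.37943677 0.0817251  0.12355036] [0.45532712 0.10395894 0.13596872]
232.7186396522107 209.29812920549386
233.0025778807456 214.3170013130227
dark 90 [[0.41126178 0.11692018 0.15667079]
 [0.42767484 0.17721234 0.17815696]
 [0.44136134 0.18481498 0.19916576]]
top 184 [0.4134838  0.09733129 0.12923109] [0.37936541 0.08351756 0.11649839] [0.4599781  0.1163696  0.13666869]
211.81184042350455 231.49570210551394
212.52574420364328 233.0277158773311
dark 9 [[0.39143161 0.10678078 0.11696034]
 [0.40451058 0.11647773 0.12746971]
 [0.41426723 0.12920837 0.1994276 ]]
```

View pics/t2.png

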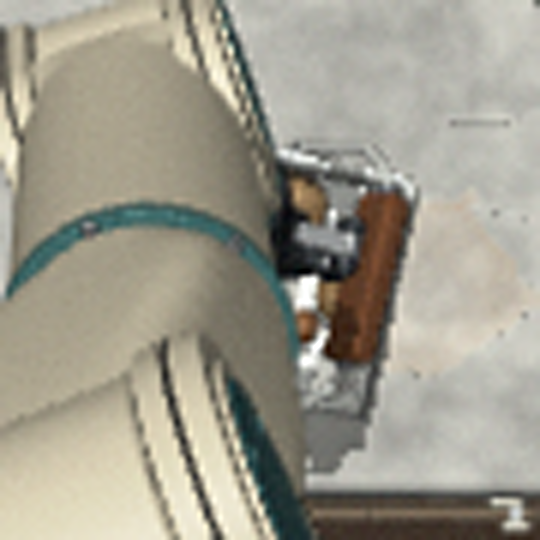

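The bail hasn't moved: the grip is still at y≈0.097, so the fingertips passed over it (open tips stand farther back than the TCP). I'll retry about 22 mm lower.

```bash
python3 -m inch '[[0.6,0,0,-0.8,0,0,0],[1,0,0,-2,0,0,0],[1,0,-0.8,-2.6,0,0,0],[1,0,-1.7,-2.6,0,0,0],[1,0,-2.15,-1.8,0,0,0],[1,0,-2.15,-0.6,0,0,0],[1,0,-2.15,0.5,0,0,0],[1,0,-2.15,1.2,0,0,0]]'; python3 -m inch '[[1,0,0,0.25,0,0,0],[0.55,0,0,0.25,0,0,0],[0.55,0,0,0.25,0,0,0],[0.55,0,0,0.25,0,0,0],[0.55,0,0,0.25,0,0,0]]';  python3 - <<'E'
from bench import *
from h import *
s=sense();to(s,[.4305,.155,.121],78.4)
c=capture("scene");cv2.imwrite('pics/s3.png',cv2.resize(c['frame'][180:270,190:290,::-1],(600,540),interpolation=cv2.INTER_CUBIC))
E
```

```text
time: 3.93
eef_pos: [0.4168, 0.1013, 0.0883]
eef_rot: [-0.317, -3.124, 0.002]
ft_force: [0.7, -0.0, -0.0]
width: 0.0856
finger_force: 0.0
time: 4.35
eef_pos: [0.4188, 0.1027, 0.0848]
eef_rot: [0.315, 3.124, 0.001]
ft_force: [0.0, -0.2, -0.1]
width: 0.0469
finger_force: 0.0
shift [-0.04  2.15 -1.44] turn [0.001 0.002 0.002]
```

View pics/s3.png

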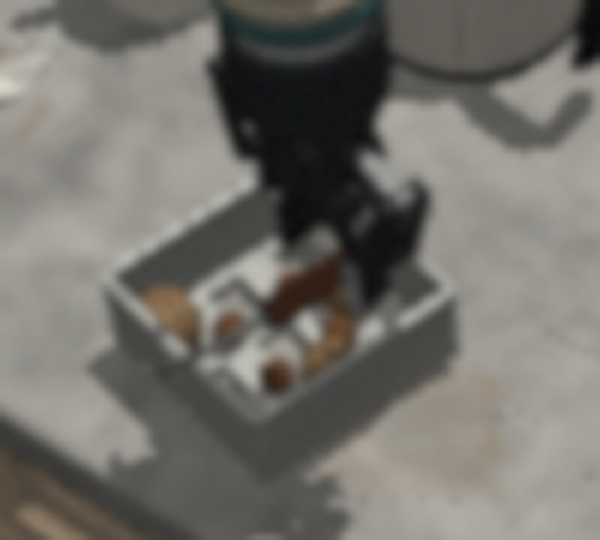

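The outer finger (tip at about (370,300)) is now below the grip's outer side, so I'll push.

```bash
python3 -m inch '[[0.55,0,0.3,0,0,0,0],[0.55,0,0.6,0,0,0,0],[0.55,0,0.9,-0.2,0,0,0],[0.55,0,1.2,-0.4,0,0,0],[0.55,0,1.5,-0.6,0,0,0],[0.55,0,1.8,-0.9,0,0,0],[0.55,0,2.1,-1.2,0,0,0],[0.55,0,2.2,-1.4,0,0,0]]';  python3 - <<'E'
from bench import *
from h import *
s=sense();to(s,[.4305,.155,.121],78.4);
c=capture("scene");W=cloud(c);x,y,z=np.moveaxis(W,-1,0);h=cv2.cvtColor(c['frame'],cv2.COLOR_RGB2HSV)
m=(h[...,0]<14)&(h[...,1]>110)&(z>.07)&(z<.17)&(abs(x-.43)<.09)&(abs(y-.13)<.1)
q=W[m];print(len(q),np.median(q,0),np.percentile(q,2,0),np.percentile(q,98,0))
E
```

```text
time: 5.07
eef_pos: [0.4295, 0.1587, 0.1199]
eef_rot: [0.311, 3.125, 0.003]
ft_force: [-0.4, -0.3, -0.5]
width: 0.0472
finger_force: 0.3
shift [-0.07 -0.14 -0.05] turn [0.002 0.001 0.004]
99 [0.41158101 0.13937597 0.14937997] [0.38854195 0.12796552 0.1350337 ] [0.4646706  0.14819908 0.15773116]
```

```bash
python3 -m inch '[[0.55,0,-0.1,0,0,0,0],[0.4,0,-0.1,0,0,0,0],[0.25,0,-0.1,0,0,0,0],[0,0,-0.1,0,0,0,0],[0,0,-0.1,0,0,0,0],[0,0,-0.1,0,0,0,0],[0,0,-0.1,0,0,0,0]]';  python3 - <<'E'
from bench import *
from h import *
s=sense();print(s['width'],s['finger_force'])
c=capture("scene");cv2.imwrite('pics/s4.png',cv2.resize(c['frame'][170:270,190:290,::-1],(600,600),interpolation=cv2.INTER_CUBIC))
E
```

```text
time: 5.7
eef_pos: [0.428, 0.1535, 0.1188]
eef_rot: [-0.316, -3.125, 0.001]
ft_force: [0.0, -1.0, 3.7]
width: 0.0137
finger_force: 59.0
0.013735488157800867 59.01081866584718
```

View pics/s4.png

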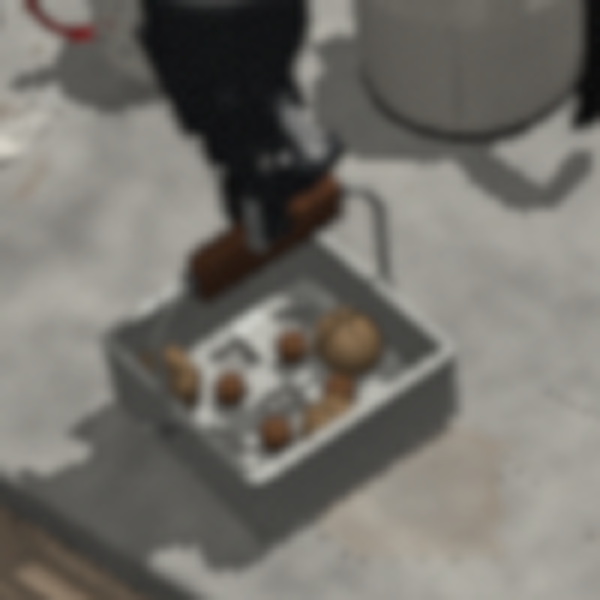

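The grip is held upright (the bail wire at (375,230) is vertical), and all the nuts are in place. Lifting smoothly.

```bash
python3 -m inch '[[0,0,0,-0.15,0,0,0],[0,0,0,-0.45,0,0,0],[0,0,0,-0.9,0,0,0],[0,0,0,-1.5,0,0,0],[0,0,0,-2.1,0,0,0],[0,0,0,-2.7,0,0,0],[0,0,0,-3.2,0,0,0],[0,0,0,-3.6,0,0,0]]'; python3 -m inch '[[0,0,0,-0.3,0,0,0],[0,0,0,-0.55,0,0,0],[0,0,0,-0.75,0,0,0],[0,0,0,-0.9,0,0,0],[0,0,0,-0.95,0,0,0],[0,0,0,-0.95,0,0,0]]';  python3 - <<'E'
from bench import *
from h import *
s=sense();to(s,[.44,-.2475,.24],78.4);print(s['moment'])
c=capture("scene");cv2.imwrite('pics/s5.png',cv2.resize(c['frame'][120:270,170:320,::-1],(600,600),interpolation=cv2.INTER_CUBIC))
E
```

```text
time: 6.42
eef_pos: [0.4284, 0.154, 0.2099]
eef_rot: [0.314, 3.125, 0.001]
ft_force: [0.2, 0.0, -5.2]
width: 0.0136
finger_force: 59.0
time: 6.92
eef_pos: [0.4283, 0.1539, 0.2325]
eef_rot: [-0.315, -3.126, 0.0]
ft_force: [0.7, 0.5, -4.5]
width: 0.0138
finger_force: 59.0
shift [ -3.66 -15.64  -0.3 ] turn [-0.    -0.     0.002]
[ 0.01377386  0.03051675 -0.02278764]
```

View pics/s5.png

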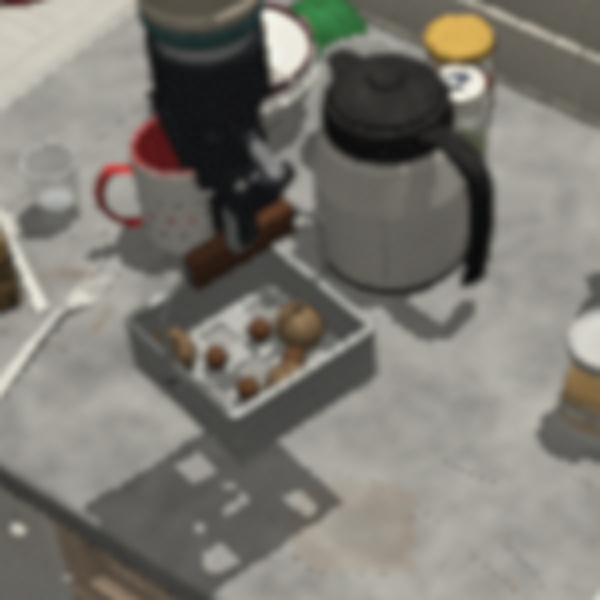

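The sieve hangs level with the nuts still in place. Carrying it over the bowl.

```bash
python3 -m inch '[[0,-0.05,-0.2,-0.05,0,0,0],[0,-0.14,-0.6,-0.1,0,0,0],[0,-0.28,-1.2,-0.2,0,0,0],[0,-0.47,-2,-0.3,0,0,0],[0,-0.68,-2.9,-0.4,0,0,0],[0,-0.91,-3.9,-0.4,0,0,0],[0,-1.17,-5,-0.4,0,0,0],[0,-1.43,-6.1,-0.4,0,0,0]]'; python3 -m inch '[[0,-0.24,-1,0,0,0,0],[0,-0.49,-2.1,0,0,0,0],[0,-0.75,-3.2,0,0,0,0],[0,-1,-4.3,0,0,0,0],[0,-1.24,-5.3,0,0,0,0],[0,-1.45,-6.2,0,0,0,0],[0,-1.66,-7.1,0,0,0,0],[0,-1.82,-7.8,0,0,0,0]]';  python3 - <<'E'
from bench import *
from h import *
s=sense();print(s['eef_pos']);to(s,[.44,-.2475,.23],78.4)
E
```

```text
time: 7.63
eef_pos: [0.4324, -0.005, 0.2426]
eef_rot: [-0.315, -3.125, 0.001]
ft_force: [0.2, 0.0, -4.1]
width: 0.0137
finger_force: 59.0
time: 8.3
eef_pos: [0.4374, -0.2062, 0.2425]
eef_rot: [-0.319, -3.125, 0.002]
ft_force: [-0.1, -0.1, -4.7]
width: 0.0138
finger_force: 59.0
[ 0.43741003 -0.20620735  0.24246467]
shift [-0.44 -1.6   0.5 ] turn [-0.001 -0.    -0.001]
```

```bash
python3 -m inch '[[0,-0.15,-0.5,0.1,0,0,0],[0,-0.27,-0.95,0.2,0,0,0],[0,-0.36,-1.3,0.3,0,0,0],[0,-0.41,-1.5,0.4,0,0,0],[0,-0.44,-1.6,0.45,0,0,0],[0,-0.44,-1.6,0.5,0,0,0],[0,-0.44,-1.6,0.5,0,0,0]]'; python3 -m inch '[[0,0.4,0,0,0,0,0],[0,-0.4,0,0,0,0,0],[0,0.5,0,0,0,0,0],[0,-0.5,0,0,0,0,0],[0,0.5,0,0,0,0,0],[0,-0.5,0,0,0,0,0],[0,0,0,0,0,0,0],[0,0,0,0,0,0,0]]';  python3 - <<'E'
from bench import *
from h import *
s=sense();print(s['eef_pos']);to(s,[.44,-.2475,.23],78.4)
c=capture("scene");cv2.imwrite('pics/s6.png',cv2.resize(c['frame'][210:350,280:420,::-1],(700,700)[:1]+(600,) if 0 else (600,600),interpolation=cv2.INTER_CUBIC))
E
```

```text
time: 8.88
eef_pos: [0.4413, -0.2434, 0.2297]
eef_rot: [-0.314, -3.125, -0.001]
ft_force: [-0.7, -0.1, -4.6]
width: 0.0133
finger_force: 59.0
time: 9.55
eef_pos: [0.44, -0.2431, 0.2299]
eef_rot: [-0.314, -3.125, -0.001]
ft_force: [-0.9, -0.1, -4.9]
width: 0.0133
finger_force: 58.6
[ 0.43998815 -0.24314844  0.22989769]
shift [-0.04 -0.17 -0.  ] turn [ 0.001 -0.001  0.002]
```

View pics/s6.png

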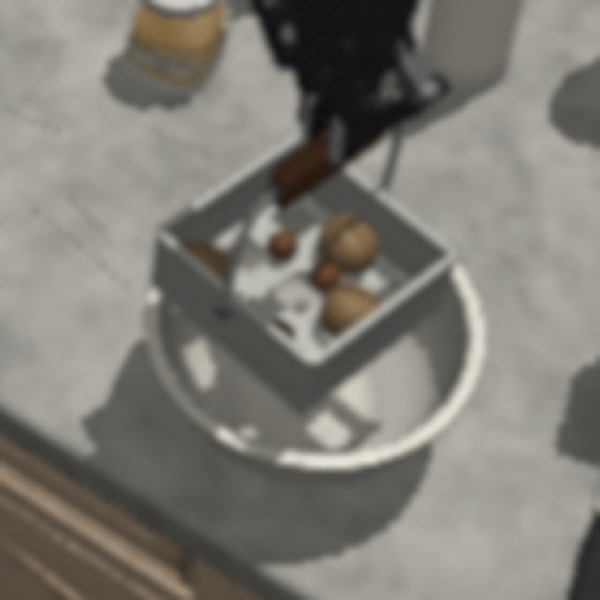

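The sieve is over the bowl and the walnuts are in. At least two hazelnuts remain, at (283,243) and (327,273). Shaking more, then counting numerically from the wrist camera (hue, size and position in the sieve frame).

```bash
python3 -m inch '[[0,0.5,-0.15,0,0,0,0],[0,-0.5,-0.15,0,0,0,0],[0,0.55,-0.15,0,0,0,0],[0,-0.55,-0.15,0,0,0,0],[0,0.55,-0.15,0,0,0,0],[0,-0.55,-0.15,0,0,0,0],[0,0.55,-0.15,0,0,0,0],[0,0,-0.15,0,0,0,0]]'; python3 -m inch '[[0,0.55,0,0,0,0,0],[0,-0.55,0,0,0,0,0],[0,0.6,0,0,0,0,0],[0,-0.6,0,0,0,0,0],[0,0.6,0,0,0,0,0],[0,-0.6,0,0,0,0,0],[0,0,0,0,0,0,0],[0,0,0,0,0,0,0]]'
cat > count.py <<'E'
from bench import *
from h import *
s=sense();print(s['eef_pos'],s['ft_force'])
P=s['eef_pos'];M=R.from_rotvec(s['eef_rot']).as_matrix()
for n in("wrist","scene","top"):
    c=capture(n)
    T=None
    if n=="wrist":
        T=np.eye(4);T[:3,:3]=M;T[:3,3]=P;T=T@c['T_tool_cam']
    W=cloud(c,T);h=cv2.cvtColor(c['frame'],cv2.COLOR_RGB2HSV)
    L=(W-P)@M; # tool frame: L0=tool x(=sieve y or -), L1=tool y, L2 down
    L=np.where(np.isfinite(L),L,9)
    zs=.121-L[...,2]   # height over sieve origin
    br=(h[...,1]>80)&(h[...,0]<22)&(h[...,2]>25)
    for nm,m in(("sieve",br&(abs(L[...,0])<.062)&(abs(L[...,1])<.063)&(zs>-.01)&(zs<.055)),("bowl",br&(np.hypot(W[...,0]-.44,W[...,1]+.2475)<.1)&(W[...,2]<.08)&(W[...,2]>0))):
        k,l,st,ce=cv2.connectedComponentsWithStats(m.astype(np.uint8))
        for i in range(1,k):
            if st[i,4]>=6:
                b=l==i;print(n,nm,'area',st[i,4],'bbox',st[i,2:4],'px',ce[i].round(),'hue/sat/val',np.median(h[b],0),'xyz',(1e3*np.r_[np.median(L[b][:,:2],0),np.median(zs[b])]).round())
E
python3 count.py; python3 - <<'E'
import pickle
from h import *
c=pickle.load(open('d0.pkl','rb'))['top'];h=cv2.cvtColor(c['frame'],cv2.COLOR_RGB2HSV)
print('hazel',h[229,211],h[241,208],h[244,220],'wal',h[223,218],h[246,200])
E
```

```text
time: 10.27
eef_pos: [0.4325, -0.2454, 0.228]
eef_rot: [-0.317, -3.114, -0.006]
ft_force: [-4.5, 1.2, -4.1]
width: 0.0128
finger_force: 58.3
time: 10.93
eef_pos: [0.4389, -0.2472, 0.2295]
eef_rot: [-0.315, -3.123, -0.001]
ft_force: [-0.3, -0.2, -4.4]
width: 0.0119
finger_force: 58.2
[ 0.438889   -0.24715127  0.22954121] [-0.25094    -0.22295307 -4.39155037]
wrist sieve area 1631 bbox [47 43] px [341. 146.] hue/sat/val [ 16. 132.  86.] xyz [45. 44. 40.]
wrist sieve area 1490 bbox [45 41] px [231. 240.] hue/sat/val [ 16. 132. 123.] xyz [-31. -39.  35.]
wrist sieve area 193 bbox [ 9 32] px [261. 241.] hue/sat/val [ 16. 133. 101.] xyz [-34. -15.  31.]
wrist sieve area 8 bbox [1 8] px [300. 242.] hue/sat/val [ 16.  101.   95.5] xyz [-37.  17.  26.]
wrist bowl area 49 bbox [ 5 15] px [271. 138.] hue/sat/val [ 13. 161.  61.] xyz [ 34. -10. -91.]
wrist bowl area 27 bbox [5 8] px [243. 179.] hue/sat/val [ 13. 163.  58.] xyz [-11. -41. -90.]
scene sieve area 200 bbox [22 18] px [367. 271.] hue/sat/val [ 16.  104.  106.5] xyz [-29. -15.  35.]
scene sieve area 28 bbox [7 7] px [331. 270.] hue/sat/val [ 16. 101.  80.] xyz [45. 40. 45.]
scene bowl area 20 bbox [5 5] px [362. 307.] hue/sat/val [ 13.  111.5  60. ] xyz [ -5. -39. -90.]
scene bowl area 22 bbox [6 5] px [346. 311.] hue/sat/val [ 13.  118.   65.5] xyz [ 36. -20. -90.]
top sieve area 33 bbox [8 7] px [326. 241.] hue/sat/val [ 17. 114.  84.] xyz [45. 53. 42.]
top bowl area 21 bbox [5 5] px [330. 231.] hue/sat/val [ 13. 152.  66.] xyz [ -9.  34. -89.]
hazel [ 12 122 153] [ 13 116 162] [ 14 121 158] wal [ 16  96 138] [ 16 105 143]
```

Three hazelnuts are visible in the bowl through the holes and the three walnuts are in the sieve. The fourth hazelnut is not seen yet, so I'll shake more and recount.

```bash
python3 -m inch '[[0,0.5,0,0,0,0,0],[0,-0.5,0,0,0,0,0],[0,0.55,0,0,0,0,0],[0,-0.55,0,0,0,0,0],[0,0.55,0,0,0,0,0],[0,-0.55,0,0,0,0,0],[0,0.4,0,0,0,0,0],[0,0,0,0,0,0,0]]'; python3 -m inch '[[0,0.5,0.1,0,0,0,0],[0,-0.5,-0.1,0,0,0,0],[0,0.55,0.1,0,0,0,0],[0,-0.55,-0.1,0,0,0,0],[0,0.55,0.1,0,0,0,0],[0,-0.55,-0.1,0,0,0,0],[0,0,0,0,0,0,0],[0,0,0,0,0,0,0]]'
python3 count.py; python3 -m inch '[[0,0,0,0,0,0,0],[0,0,0,0,0,0,0]]'; python3 count.py
```

```text
time: 11.75
eef_pos: [0.4365, -0.2474, 0.23]
eef_rot: [-0.317, -3.121, -0.002]
ft_force: [-1.4, 1.2, -0.8]
width: -0.0004
finger_force: 0.0
time: 12.42
eef_pos: [0.4403, -0.2479, 0.2305]
eef_rot: [-0.315, -3.126, -0.0]
ft_force: [-0.5, 0.8, 0.6]
width: -0.0001
finger_force: 0.0
[ 0.44031942 -0.24789255  0.2305374 ] [-0.47017134  0.84215115  0.60002932]
wrist sieve area 46 bbox [ 9 25] px [208. 164.] hue/sat/val [ 11.  170.5  71.5] xyz [ 34. -50.  54.]
wrist sieve area 22 bbox [ 4 16] px [212. 186.] hue/sat/val [ 11.  147.5  71. ] xyz [ 19. -48.  54.]
wrist sieve area 12 bbox [3 7] px [213. 199.] hue/sat/val [ 12.  168.5  71. ] xyz [  9. -48.  54.]
wrist sieve area 11 bbox [4 8] px [215. 214.] hue/sat/val [ 12. 170.  63.] xyz [ -2. -47.  55.]
wrist sieve area 856 bbox [37 32] px [306. 227.] hue/sat/val [ 16. 133. 128.] xyz [-35.  24.  -5.]
wrist sieve area 10 bbox [3 8] px [217. 227.] hue/sat/val [ 10.  155.5  62. ] xyz [-12. -46.  54.]
wrist sieve area 6 bbox [2 5] px [219. 238.] hue/sat/val [ 10.5 133.5  59.5] xyz [-21. -45.  55.]
wrist sieve area 7 bbox [2 6] px [220. 251.] hue/sat
[... 2393 characters left out ...]
 63.] xyz [ -8.  33. -91.]
wrist bowl area 163 bbox [37 21] px [268. 207.] hue/sat/val [ 16. 131.  68.] xyz [-24. -11. -32.]
wrist bowl area 6 bbox [6 1] px [270. 235.] hue/sat/val [16.  96.  67.5] xyz [-56. -10. -35.]
scene sieve area 84 bbox [12  9] px [357. 269.] hue/sat/val [ 16.  103.  119.5] xyz [-34.  20.  -4.]
scene bowl area 6 bbox [3 3] px [362. 284.] hue/sat/val [ 16.  101.5  70.5] xyz [-24. -10. -32.]
scene bowl area 13 bbox [4 4] px [361. 306.] hue/sat/val [ 13. 116.  57.] xyz [ -2. -31. -93.]
top sieve area 34 bbox [9 8] px [336. 219.] hue/sat/val [ 17.  108.5 127.5] xyz [-31.  31.  -6.]
top bowl area 7 bbox [2 4] px [331. 230.] hue/sat/val [ 13. 175.  55.] xyz [ -9.  30. -92.]
```

The width fell to 0: the grip slipped out and the sieve dropped onto the bowl. I'll locate the grip and sieve rim numerically.

```bash
cat > loc.py <<'E'
from bench import *
from h import *
s=sense();P=s['eef_pos'];M=R.from_rotvec(s['eef_rot']).as_matrix()
A=[]
for n in("wrist","scene","top"):
    c=capture(n);T=None
    if n=="wrist":
        T=np.eye(4);T[:3,:3]=M;T[:3,3]=P;T=T@c['T_tool_cam']
    W=cloud(c,T);h=cv2.cvtColor(c['frame'],cv2.COLOR_RGB2HSV);x,y,z=np.moveaxis(W,-1,0)
    near=(abs(x-.44)<.15)&(abs(y+.25)<.16)
    g=near&(h[...,0]<14)&(h[...,1]>110)&(z>.105)&(z<.26)
    k,l,st,_=cv2.connectedComponentsWithStats(g.astype(np.uint8));
    q=W[g] 
    if len(q)>20:
        v=np.linalg.svd(q-q.mean(0),full_matrices=False)[2]
        print(n,'grip',len(q),np.median(q,0).round(4),np.percentile(q,2,0).round(3),np.percentile(q,98,0).round(3),'axis',v[0].round(2),'normal',v[2].round(2),np.unique(st[1:,4])[-4:])
    A.append((n,W,h))
import pickle;pickle.dump(A,open('A.pkl','wb'))
for n,W,h in A:
    x,y,z=np.moveaxis(W,-1,0)
    # height map of gray steel things round the bowl, 15 mm cells, max z
    m=np.isfinite(z)&(h[...,1]<70)&(z<.2)&(z>.0)
    H=np.full((14,16),-1)
    i=((x-.335)/.015).astype(int);j=((-.13-y)/.015).astype(int)
    ok=m&(x>.335)&(y<-.13)&(i<14)&(j<16)
    np.maximum.at(H,(i[ok],j[ok]),(z[ok]*1e3).astype(int))
    print(n);print(H[::-1])
E
python3 loc.py
```

```text
wrist grip 4904 [ 0.4244 -0.3053  0.1742] [ 0.387 -0.321  0.164] [ 0.468 -0.291  0.18 ] axis [ 0.99 -0.13  0.02] normal [0.05 0.49 0.87] [4904]
scene grip 259 [ 0.4226 -0.3112  0.1759] [ 0.386 -0.323  0.167] [ 0.463 -0.294  0.182] axis [-0.99  0.14 -0.03] normal [0.03 0.37 0.93] [259]
wrist
[[  2  -1  -1  -1  -1  94  93  93  -1  -1  -1  -1  -1  -1  -1  -1]
 [  2  -1  -1  -1  -1  93  92  83  69  71  92  91  90  -1  -1  -1]
 [  0  -1 118 151 152 145 139 130 123 138 153 154  91  -1  -1  -1]
 [ -1  92 122 152 152  90 136 129 122 139 155 165 164  -1  -1  -1]
 [ -1  92 126 152 152  94  80  86  -1  -1  85 172 172  42  -1  -1]
 [ -1  93 129 152  94  92  90  89  71  73  88 164  38  37  -1  -1]
 [ 90  92 133 152  92  86  78  76  62  58 163 163 173  -1  -1  -1]
 [ 91 108 136 152  93  85  76  71  61  78 164  95 173  -1  90  -1]
 [ 90 112 140 152  91  84  75  69  72  72 163  95 173  -1  89  -1]
 [ -1 115 140 153  89  12  73  67  60  72 164  27 173  54  -1  -1]
 [  2 116 150 152 143 135 125  66  57  76 163 172 172  92  89   1]
 [  2   1  92 144 142 135 128 132 144 154 165 167  92  92   1   1]
 [  
[... 1440 characters left out ...]
  81  68  -1  -1  -1  -1  -1  -1  -1  -1]
 [ 89  95 130 156  96  88  80  -1  -1  -1  -1  -1  -1  -1  -1  -1]
 [ 91 108 137 156  92  83  -1  -1  -1  -1  -1  -1  -1  -1  -1  -1]
 [ 89 110 140 155  93  88  -1  -1  -1  -1  -1  -1  -1  -1  -1  -1]
 [  7 118 149 154  87  -1  -1  -1  -1  -1  -1  -1  -1  -1  -1  -1]
 [ 11 112 151 153  -1  -1  -1  -1  -1  -1  -1  -1  -1  -1  -1  -1]
 [  6   4  89  -1  -1  -1  -1  -1  -1  -1  -1  -1  -1  -1  -1   4]
 [  5   6   7  -1  -1  -1  -1  -1  -1  -1  -1  -1  -1  -1  -1   0]
 [  6   4  -1  -1  -1  -1  -1  -1  -1  -1  -1  -1  -1  -1  -1   7]]loc.py:24: RuntimeWarning: invalid value encountered in cast
  i=((x-.335)/.015).astype(int);j=((-.13-y)/.015).astype(int)
```

```bash
cat > pose.py <<'E'
import pickle
from h import *
from bench import *
A=pickle.load(open('A.pkl','rb'));n0,W,h=A[0]
x,y,z=np.moveaxis(W,-1,0)
g=(h[...,0]<14)&(h[...,1]>110)&(z>.12)&(z<.26)&(abs(x-.44)<.15)&(abs(y+.25)<.16)
ga=np.linalg.svd(W[g]-W[g].mean(0),full_matrices=False)[2][0];ga*=-np.sign(ga[0])
p=W[(h[...,1]<45)&(x>.39)&(x<.48)&(y<-.19)&(y>-.29)&(z>.045)&(z<.1)]
rng=np.random.default_rng(0);best=None
for _ in range(800):
    a,b,c=p[rng.choice(len(p),3,False)];n=np.cross(b-a,c-a);n/=np.linalg.norm(n)+1e-12;n*=np.sign(n[2])
    k=abs((p-a)@n)<.0015
    if n[2]>.7 and (best is None or k.sum()>best.sum()):best=k
q=p[best];cen=q.mean(0);n=np.linalg.svd(q-cen,full_matrices=False)[2][2];n*=np.sign(n[2])
print('floor',len(p),len(q),cen,n)
ys=ga-n*(ga@n);ys/=np.linalg.norm(ys);xs=np.cross(ys,n);B=np.stack([xs,ys,n],1)
print('xs',xs,'ys',ys,'tilt',np.degrees(np.arccos(n[2])),'yaw',np.degrees(np.arctan2(xs[1],xs[0])))
off=[]
for nm,W,h in A:
    L=(W-cen)@B;L=np.where(np.isfinite(L),L,9)
    m=(abs(L[...,2]-.047)<.005)&(h[...,1]<60)&(abs(L[...,:2])<.11).all(-1)
    r=L[m]*1e3;print(nm,len(r),np.percentile(r,[1,5,95,99],axis=0).round(1)[:,:2], 'hist x',np.histogram(r[:,0],np.arange(-100,101,10))[0],'y',np.histogram(r[:,1],np.arange(-100,101,10))[0])
    m=g if nm=='wrist' else (h[...,0]<14)&(h[...,1]>110)&(W[...,2]>.12)&(abs(L)<.2).all(-1)
    if m.sum(): print('grip in sieve axes',np.median(L[m]*1e3,0).round(1),np.percentile(L[m]*1e3,[2,98],axis=0).round(1))
np.savez('sv.npz',B=B,cen=cen)
E
python3 pose.py
```

```text
floor 6648 4840 [ 0.4333653  -0.22260866  0.07508064] [-0.07240147 -0.44671267  0.89174313]
xs [0.10850615 0.88525493 0.45227217] ys [-0.99145572  0.12950478 -0.01562269] tilt 26.906887933409728 yaw 83.01208229004946
wrist 5048 [[-73.9 -95.4]
 [-63.8 -80.8]
 [ 71.   76.3]
 [ 71.7  84.2]] hist x [   0   13   89  281 1328  192  119  137  141  159  310  197  170  185
  191  202  822  512    0    0] y [ 128  127  238  872  155  155  159  162  173  171  190  188  204  200
  213 1205  143  209  150    0]
grip in sieve axes [-29.3  -3.4 126.1] [[-41.3 -47.2 111.9]
 [-22.7  34.5 134.7]]
scene 369 [[-91.8 -95.4]
 [-69.3 -84.9]
 [ 69.6  80.5]
 [ 71.   87. ]] hist x [ 4  4  9 23 74 17 10 15 16  8 26 20 12 17 17 17 64 15  0  0] y [12 12 40 51 12  6  8  8  9 12 11 12 11 11 18 93  7 16 20  0]
grip in sieve axes [-33.   -2.1 131.2] [[-43.5 -43.  115.5]
 [-24.4  34.4 137.6]]
top 91 [[  8.7 -78.1]
 [ 44.4 -71.9]
 [ 72.7  46. ]
 [ 73.2  52.5]] hist x [ 0  0  0  0  0  0  0  0  0  0  2  0  0  1  5  4 37 42  0  0] y [ 0  1 10 11  6  7  6  7  4  5  6  6  8  5  7  2  0  0  0  0]
```

The sieve leans about 27° into the bowl with its pivot found, and the bail is at about 0.47 rad in the sieve frame. I'll repeat the straddle-and-push with the tool aligned to the tilted sieve.

```bash
cat >> h.py <<'E'
def toB(s,rel,tag=''):
    "rel: TCP in sieve axes from the bail pivot, mm; tool aligned with the sieve"
    f=np.load('sv.npz');B=f['B'];p=f['cen']+B@(np.array([8,-5,39])+rel)/1e3
    M=R.from_rotvec(s['eef_rot']).as_matrix();N=np.stack([B[:,1],B[:,0],-B[:,2]],1)
    print(tag,'world',p.round(3),'shift',(M.T@(p-s['eef_pos'])/.025).round(2),'turn',R.from_matrix(M.T@N).as_rotvec().round(3))
E
python3 - <<'E'
from bench import *
from h import *
s=sense();print(s['joints'].round(2) if hasattr(s['joints'],'round') else s['joints'])
for r in([0,0,0],[-38,0,150],[-38,0,45],[0,0,70]):toB(s,r,r)
E
```

```text
[ 0.28  0.4   0.25  1.88 -0.12  0.88  1.96]
[0, 0, 0] world [ 0.436 -0.234  0.114] shift [0.29 0.53 4.66] turn [-0.47   0.001 -0.073]
[-38, 0, 150] world [ 0.421 -0.334  0.23 ] shift [ 0.07 -3.54 -0.  ] turn [-0.47   0.001 -0.073]
[-38, 0, 45] world [ 0.429 -0.287  0.136] shift [ 0.15 -1.64  3.74] turn [-0.47   0.001 -0.073]
[0, 0, 70] world [ 0.431 -0.265  0.176] shift [ 0.24 -0.74  2.16] turn [-0.47   0.001 -0.073]
```

```bash
python3 -m inch '[[0.3,0,-0.4,-0.6,-0.05,0,0],[0.7,0,-1,-1,-0.12,0,-0.02],[1,0,-1.6,-1,-0.2,0,-0.03],[1,0,-2.2,-1,-0.28,0,-0.04],[1,0.05,-2.8,-0.8,-0.36,0,-0.06],[1,0.07,-3.3,-0.5,-0.43,0,-0.073],[1,0.07,-3.54,-0.2,-0.47,0,-0.073],[1,0.07,-3.54,0,-0.47,0,-0.073]]'; python3 loc.py 2>/dev/null | grep grip; python3 pose.py | grep -E 'floor|xs|grip'; python3 - <<'E'
from bench import *
from h import *
s=sense();print(s['width'])
for r in([-38,0,45],[0,0,70]):toB(s,r,r)
E
```

```text
time: 13.7
eef_pos: [0.4187, -0.3386, 0.2273]
eef_rot: [0.202, 3.006, 0.718]
ft_force: [-0.9, -0.3, -1.8]
width: 0.0855
finger_force: 0.0
wrist grip 3458 [ 0.4233 -0.3132  0.1755] [ 0.386 -0.325  0.167] [ 0.466 -0.294  0.18 ] axis [ 0.99 -0.13  0.02] normal [0.02 0.3  0.95] [   1 3456]
scene grip 260 [ 0.4226 -0.3112  0.1752] [ 0.386 -0.324  0.167] [ 0.463 -0.294  0.182] axis [-0.99  0.15 -0.04] normal [-0.02 -0.37 -0.93] [260]
top grip 263 [ 0.4287 -0.3056  0.1731] [ 0.389 -0.319  0.163] [ 0.47  -0.291  0.181] axis [-0.99  0.11 -0.01] normal [-0.05 -0.53 -0.84] [263]
floor 3841 3465 [ 0.43233743 -0.21984846  0.07656228] [-0.07333401 -0.44467413  0.8926853 ]
xs [0.10799943 0.88629068 0.45036092] ys [-0.99144251  0.12943627 -0.0169707 ] tilt 26.78735576867521 yaw 83.0524444774797
grip in sieve axes [-38.   -4.5 131.7] [[-48.7 -47.8 115. ]
grip in sieve axes [-36.5  -4.2 130.8] [[-46.9 -43.7 115.5]
grip in sieve axes [-32.9  -9.1 125.1] [[-43.7 -50.1 111.2]
0.08503594358731682
[-38, 0, 45] world [ 0.428 -0.284  0.138] shift [0.06 0.09 4.16] turn [ 0.004 -0.001 -0.   ]
[0, 0, 70] world [ 0.43  -0.262  0.178] shift [0.06 1.61 3.17] turn [ 0.004 -0.001 -0.   ]
```

```bash
python3 -m inch '[[1,0,-0.05,0.6,0,0,0],[1,0,-0.05,1.4,0,0,0],[1,0,-0.05,2.2,0,0,0],[1,0,-0.05,3,0,0,0],[1,0,-0.05,3.7,0,0,0],[1,0,-0.05,4.1,0,0,0],[0.6,0,-0.05,4.1,0,0,0],[0.55,0,-0.05,4.1,0,0,0]]'; python3 -m inch '[[0.55,0,0,0,0,0,0],[0.55,0,0,0,0,0,0],[0.55,0,0,0,0,0,0],[0.55,0,0,0,0,0,0]]'; python3 loc.py 2>/dev/null | grep grip;  python3 - <<'E'
from bench import *
from h import *
s=sense();print(s['width'])
for r in([-38,0,45],[0,0,70]):toB(s,r,r)
E
```

```text
time: 14.52
eef_pos: [0.4295, -0.289, 0.139]
eef_rot: [0.187, 3.005, 0.716]
ft_force: [-0.1, -0.5, -0.6]
width: 0.064
finger_force: 0.0
time: 14.85
eef_pos: [0.4289, -0.2903, 0.1386]
eef_rot: [0.191, 3.004, 0.715]
ft_force: [-0.1, 0.2, -0.3]
width: 0.0469
finger_force: 0.0
wrist grip 8645 [ 0.4204 -0.3131  0.1754] [ 0.385 -0.325  0.167] [ 0.465 -0.294  0.18 ] axis [ 0.99 -0.14  0.03] normal [0.01 0.22 0.98] [   1    2 8625]
scene grip 218 [ 0.4185 -0.31    0.1761] [ 0.387 -0.325  0.167] [ 0.451 -0.294  0.217] axis [-0.99  0.1   0.02] normal [-0.09 -0.79 -0.6 ] [218]
top grip 139 [ 0.4098 -0.3034  0.1727] [ 0.387 -0.319  0.162] [ 0.471 -0.291  0.182] axis [-0.99  0.1  -0.02] normal [0.05 0.58 0.81] [41 98]
0.04734255539011666
[-38, 0, 45] world [ 0.428 -0.284  0.138] shift [0.06 0.19 0.1 ] turn [ 0.002  0.    -0.001]
[0, 0, 70] world [ 0.43  -0.262  0.178] shift [ 0.06  1.71 -0.9 ] turn [ 0.002  0.    -0.001]
```

```bash
python3 -m inch '[[0.55,0,0.3,0,0,0,0],[0.55,0,0.55,0,0,0,0],[0.55,0.03,0.8,-0.1,0,0,0],[0.55,0.03,1.05,-0.25,0,0,0],[0.55,0.06,1.3,-0.45,0,0,0],[0.55,0.06,1.5,-0.7,0,0,0],[0.55,0.06,1.65,-0.85,0,0,0],[0.55,0.06,1.65,-0.85,0,0,0]]';python3 loc.py 2>/dev/null | grep grip; python3 pose.py | grep -E 'floor|xs|grip'; python3 - <<'E'
from bench import *
from h import *
s=sense();print(s['width'],s['finger_force'])
B=np.load('sv.npz');print('tcp in L',((s['eef_pos']-B['cen'])@B['B']*1e3).round(1))
toB(s,[0,0,70])
E
```

```text
time: 15.67
eef_pos: [0.4307, -0.2623, 0.1771]
eef_rot: [0.189, 3.004, 0.716]
ft_force: [-0.8, -0.4, 0.1]
width: 0.0472
finger_force: 0.0
wrist grip 6093 [ 0.4235 -0.2885  0.2013] [ 0.388 -0.299  0.189] [ 0.468 -0.272  0.204] axis [ 0.99 -0.14  0.03] normal [0.   0.24 0.97] [   1    2 6081]
scene grip 175 [ 0.4202 -0.2879  0.2019] [ 0.388 -0.297  0.194] [ 0.458 -0.274  0.207] axis [-0.99  0.13 -0.01] normal [-0.04 -0.35 -0.94] [175]
top grip 118 [ 0.412  -0.2794  0.1983] [ 0.389 -0.298  0.184] [ 0.471 -0.267  0.208] axis [-0.99  0.15 -0.02] normal [-0.09 -0.71 -0.69] [28 90]
floor 6078 4703 [ 0.42922682 -0.2206812   0.07588797] [-0.07482061 -0.44461692  0.89259043]
xs [0.11338672 0.88550101 0.45059008] ys [-0.99072969  0.13492133 -0.01584007] tilt 26.799414198853118 yaw 82.70309220858319
grip in sieve axes [ -3.8  -5.3 142.9] [[-12.2 -50.3 125.3]
grip in sieve axes [ -3.2  -2.5 143. ] [[-11.2 -40.1 130.7]
grip in sieve axes [  2.2   6.9 136.5] [[ -8.  -52.2 119.5]
0.046714421325342446 0.0
tcp in L [  8.3  -8.1 107.5]
 world [ 0.427 -0.263  0.177] shift [ 0.12 -0.01 -0.06] turn [ 0.002 -0.001  0.005]
```

```bash
python3 -m inch '[[0.4,0,-0.05,0,0,0,0],[0.25,0,-0.05,0,0,0,0],[0,0,-0.05,0,0,0,0],[0,0,-0.05,0,0,0,0],[0,0,-0.05,0,0,0,0],[0,0,-0.05,0,0,0,0]]'; python3 - <<'E'
from bench import *
from h import *
s=sense();M=R.from_rotvec(s['eef_rot']).as_matrix()
print(s['width'],'up 25mm in tool units',M.T@[0,0,1])
n=np.cross(M[:,1],[0,0,-1.]);
to(s,s['eef_pos'],np.degrees(np.arctan2(M[1,1],M[0,1])))
E
```

```text
time: 16.32
eef_pos: [0.4299, -0.2637, 0.1749]
eef_rot: [0.191, 3.005, 0.717]
ft_force: [-0.0, -1.5, -0.1]
width: 0.0138
finger_force: 59.9
0.013839403841610197 up 25mm in tool units [-0.01657395  0.45228444 -0.89171974]
shift [0. 0. 0.] turn [ 0.469  0.018 -0.004]
```

```bash
python3 -m inch '[[0,0,0.07,-0.14,0,0,0],[0,0,0.2,-0.4,0,0,0],[0,-0.01,0.4,-0.79,0,0,0],[0,-0.02,0.63,-1.24,0,0,0],[0,-0.03,0.86,-1.7,0,0,0],[0,-0.04,1.07,-2.11,0,0,0],[0,-0.05,1.2,-2.37,0,0,0],[0,-0.05,1.27,-2.5,0,0,0]]'; python3 -m inch '[[0,0,0,0,0,0,0]]'; python3 loc.py 2>/dev/null | grep grip; python3 pose.py | grep -E 'floor|xs|grip';python3 count.py | grep -v top
```

```text
time: 16.98
eef_pos: [0.4306, -0.2638, 0.2467]
eef_rot: [0.189, 3.004, 0.715]
ft_force: [1.6, -0.5, -4.8]
width: 0.0136
finger_force: 59.5
time: 17.07
eef_pos: [0.4304, -0.2637, 0.2461]
eef_rot: [0.189, 3.004, 0.715]
ft_force: [0.3, 0.1, -3.7]
width: 0.0136
finger_force: 59.5
wrist grip 23 [ 0.424  -0.2709  0.1607] [ 0.39  -0.279  0.141] [ 0.47  -0.242  0.259] axis [ 0.5   0.1  -0.86] normal [-0.43  0.89 -0.14] [1 8]
[ 0.42976758 -0.26322471  0.24469559] [ 0.03932843 -0.16283372 -4.55021702]
wrist sieve area 1656 bbox [45 46] px [222. 207.] hue/sat/val [ 16. 132.  83.] xyz [  0. -44.  42.]
wrist sieve area 1502 bbox [45 42] px [225. 252.] hue/sat/val [ 16. 132. 106.] xyz [-39. -44.  40.]
wrist sieve area 249 bbox [12 26] px [257. 251.] hue/sat/val [ 16. 132.  77.] xyz [-39. -18.  38.]
wrist bowl area 186 bbox [13 18] px [173. 179.] hue/sat/val [ 13.  165.5  64. ] xyz [  -7. -115.  -74.]
scene sieve area 35 bbox [8 9] px [356. 252.] hue/sat/val [ 16. 104. 113.] xyz [-42.   5.  39.]
scene sieve area 8 bbox [4 5] px [364. 258.] hue/sat/val [ 15.  102.5  71.5] xyz [-45. -19.  40.]
scene sieve area 264 bbox [22 23] px [364. 272.] hue/sat/val [ 16. 105.  82.] xyz [-28. -45.  42.]
scene bowl area 23 bbox [6 6] px [348. 303.] hue/sat/val [ 13. 125.  61.] xyz [  9. -89. -86.]
scene bowl area 19 bbox [5 5] px [360. 305.] hue/sat/val [ 12. 130.  59.] xyz [  -6. -114.  -74.]
scene bowl area 22 bbox [6 5] px [346. 311.] hue/sat/val [ 13.  118.5  64.5] xyz [  33. -102.  -80.]Traceback (most recent call last):
  File "pose.py", line 11, in <module>
    a,b,c=p[rng.choice(len(p),3,False)];n=np.cross(b-a,c-a);n/=np.linalg.norm(n)+1e-12;n*=np.sign(n[2])
            ~~~~~~~~~~^^^^^^^^^^^^^^^^
  File "numpy/random/_generator.pyx", line 864, in numpy.random._generator.Generator.choice
ValueError: a must be a positive integer unless no samples are taken
```

```bash
python3 - <<'E'
from bench import *
from h import *
s=sense();to(s,[.44,-.2475,.245],82.7)
E
```

```text
shift [-0.32  0.61  0.3 ] turn [0.47  0.016 0.001]
```

```bash
python3 -m inch '[[0,-0.02,0.04,0.02,0.03,0,0],[0,-0.06,0.12,0.06,0.09,0,0],[0,-0.11,0.2,0.1,0.16,0,0],[0,-0.16,0.3,0.15,0.23,0.01,0],[0,-0.21,0.4,0.2,0.31,0.01,0],[0,-0.26,0.5,0.24,0.38,0.01,0],[0,-0.3,0.57,0.28,0.44,0.016,0],[0,-0.32,0.61,0.3,0.47,0.016,0]]'; python3 -m inch '[[0,0,0,0,0,0,0]]'; cat > level.py <<'E'
from bench import *
from h import *
s=sense();P=s['eef_pos'];M=R.from_rotvec(s['eef_rot']).as_matrix()
c=capture("wrist");T=np.eye(4);T[:3,:3]=M;T[:3,3]=P
W=cloud(c,T@c['T_tool_cam']);L=(W-P)@M;h=cv2.cvtColor(c['frame'],cv2.COLOR_RGB2HSV)
zs=.119-L[...,2]
m=(h[...,1]<45)&(abs(L[...,0])<.055)&(abs(L[...,1])<.055)&(zs>-.01)&(zs<.03)
q=L[m];A=np.c_[q[:,:2],np.ones(len(q))]
for _ in range(4):
    f=np.linalg.lstsq(A,q[:,2],rcond=None)[0];k=abs(A@f-q[:,2])<.003;A,q=A[k],q[k]
print('floor in tool: slope',f[:2].round(3),'depth',f[2].round(4),len(q),'world floor z',P[2]-f[2],'tool z',M[:,2].round(3))
E
python3 level.py; python3 count.py
```

```text
time: 18.03
eef_pos: [0.4406, -0.2445, 0.2454]
eef_rot: [0.194, 3.135, -0.0]
ft_force: [-0.0, 0.7, -3.9]
width: 0.0139
finger_force: 59.4
time: 18.12
eef_pos: [0.4407, -0.2439, 0.2452]
eef_rot: [-0.191, -3.136, -0.003]
ft_force: [0.6, 0.9, -4.6]
width: 0.0139
finger_force: 59.4
floor in tool: slope [-0.003 -0.006] depth 0.1077 6890 world floor z 0.13751974484476331 tool z [ 0.     0.002 -1.   ]
[ 0.4402659  -0.24535775  0.24523957] [ 0.7679635  -0.47839127 -3.97869423]
wrist sieve area 1656 bbox [47 46] px [229. 207.] hue/sat/val [ 16. 133. 120.] xyz [ -1. -39.  41.]
wrist sieve area 1498 bbox [45 41] px [228. 252.] hue/sat/val [ 16. 133. 121.] xyz [-39. -42.  40.]
wrist sieve area 130 bbox [ 8 23] px [259. 252.] hue/sat/val [ 16. 133. 100.] xyz [-41. -16.  37.]
wrist sieve area 13 bbox [ 1 13] px [299. 253.] hue/sat/val [ 16. 124.  89.] xyz [-43.  16.  33.]
wrist bowl area 52 bbox [10  7] px [268. 138.] hue/sat/val [ 13. 163.  64.] xyz [  32.  -14. -105.]
wrist bowl area 48 bbox [ 5 13] px [271. 155.] hue/sat/val [ 13.5 149.   56.5] xyz [  13.   -9. -107.]
scene sieve area 130 bbox [13 12] px [367. 260.] hue/sat/val [ 16.  104.  101.5] xyz [-41.  -9.  40.]
scene sieve area 176 bbox [22 21] px [373. 272.] hue/sat/val [ 16. 103. 118.] xyz [-15. -45.  42.]
scene bowl area 22 bbox [6 5] px [348. 303.] hue/sat/val [ 13.  121.5  62.5] xyz [  14.   -6. -106.]
scene bowl area 21 bbox [5 5] px [360. 305.] hue/sat/val [ 13. 123.  60.] xyz [  -1.  -33. -105.]
scene bowl area 21 bbox [6 5] px [347. 311.] hue/sat/val [ 13. 116.  66.] xyz [  38.  -19. -104.]
top bowl area 7 bbox [4 2] px [330. 229.] hue/sat/val [ 12. 150.  58.] xyz [ -18.   31. -107.]
```

All four hazelnuts are in the bowl, at four separate positions. The three walnuts are in the sieve and its floor is level. Carrying it back.

```bash
python3 - <<'E'
from bench import *
from h import *
s=sense();to(s,[.43,.1545,.245],78.4)
E
python3 -m inch '[[0,0.02,0.2,0,0,0,0],[0,0.07,0.6,0,0,0,0.01],[0,0.13,1.2,0,0,0,0.02],[0,0.23,2,0,0,0,0.03],[0,0.33,2.9,0,0,0,0.045],[0,0.45,3.9,0,0,0,0.06],[0,0.57,5,0,0,0,0.075],[0,0.7,6.1,0,0,0,0.075]]'; python3 - <<'E'
from bench import *
from h import *
s=sense();to(s,[.43,.1545,.245],78.4)
E
```

```text
shift [ 2.45 15.94  0.02] turn [0.    0.001 0.074]
time: 18.98
eef_pos: [0.4418, -0.0937, 0.2455]
eef_rot: [0.322, 3.124, 0.0]
ft_force: [0.9, 1.0, -4.2]
width: 0.0133
finger_force: 59.4
shift [2.49 9.62 0.02] turn [ 0.     0.001 -0.003]
```

```bash
python3 -m inch '[[0,0.28,1.1,0,0,0,0],[0,0.57,2.2,0,0,0,0],[0,0.86,3.3,0,0,0,0],[0,1.14,4.4,0,0,0,0],[0,1.42,5.5,0,0,0,0],[0,1.68,6.5,0,0,0,0],[0,1.92,7.4,0,0,0,0],[0,2.1,8.15,0,0,0,0]]'; python3 -m inch '[[0,0.15,0.6,0,0,0,0],[0,0.27,1.05,0.1,0,0,0],[0,0.34,1.33,0.3,0,0,0],[0,0.37,1.47,0.6,0,0,0],[0,0.37,1.47,1,0,0,0],[0,0.37,1.47,1.4,0,0,0],[0,0.37,1.47,1.7,0,0,0],[0,0.37,1.47,1.8,0,0,0]]'; python3 level.py; python3 - <<'E'
from bench import *
from h import *
s=sense();print(s['eef_pos'],s['ft_force']);to(s,[.43,.1545,.1187],78.4)
E
```

```text
time: 19.65
eef_pos: [0.4312, 0.1176, 0.2453]
eef_rot: [0.317, 3.125, 0.001]
ft_force: [-1.3, -0.0, -3.3]
width: 0.0135
finger_force: 59.4
time: 20.32
eef_pos: [0.4291, 0.1525, 0.1988]
eef_rot: [-0.319, -3.124, 0.003]
ft_force: [0.1, -0.7, -3.6]
width: 0.0137
finger_force: 59.4
floor in tool: slope [-0.006 -0.001] depth 0.1077 7068 world floor z 0.091088770237504 tool z [-0.001 -0.002 -1.   ]
[0.42921502 0.15265786 0.1990217 ] [ 0.21084972  0.77162324 -4.29993138]
shift [-0.02  0.09  3.21] turn [-0.002 -0.001 -0.001]
```

```bash
python3 -m inch '[[0,0,0.03,0.3,0,0,0],[0,0,0.06,0.8,0,0,0],[0,0,0.06,1.3,0,0,0],[0,0,0.06,1.8,0,0,0],[0,0,0.06,2.25,0,0,0],[0,0,0.06,2.6,0,0,0],[0,0,0.06,2.8,0,0,0],[0,0,0.06,2.9,0,0,0]]'; python3 -m inch '[[0,0,0,0.05,0,0,0],[0,0,0,0.1,0,0,0],[0,0,0,0.15,0,0,0],[0,0,0,0.18,0,0,0],[0,0,0,0.18,0,0,0]]'; python3 level.py
```

```text
time: 21.03
eef_pos: [0.4303, 0.1551, 0.1272]
eef_rot: [0.317, 3.125, -0.001]
ft_force: [0.3, -0.1, -4.1]
width: 0.0135
finger_force: 59.4
time: 21.45
eef_pos: [0.4305, 0.1553, 0.1235]
eef_rot: [0.316, 3.124, -0.0]
ft_force: [-0.1, -0.1, -4.2]
width: 0.0135
finger_force: 59.4
floor in tool: slope [0.015 0.014] depth 0.1087 1614 world floor z 0.014782164610222415 tool z [ 0.002 -0.    -1.   ]
```

Floor at about 15 mm and it stands at 11, so I'll creep down until the weight comes off.

```bash
python3 -m inch '[[0,0,0,0.04,0,0,0],[0,0,0,0.08,0,0,0],[0,0,0,0.12,0,0,0],[0,0,0,0.12,0,0,0]]'; python3 -m inch '[[0,0,0,0.02,0,0,0],[0,0,0,0.04,0,0,0],[0,0,0,0.06,0,0,0],[0,0,0,0.06,0,0,0]]'
```

```text
time: 21.83
eef_pos: [0.4302, 0.1552, 0.1201]
eef_rot: [0.316, 3.125, -0.001]
ft_force: [0.3, -0.6, -4.4]
width: 0.0138
finger_force: 59.4
time: 22.17
eef_pos: [0.4301, 0.1553, 0.1189]
eef_rot: [0.316, 3.125, -0.001]
ft_force: [-0.9, -0.3, -2.1]
width: 0.0134
finger_force: 59.7
```

```bash
python3 -m inch '[[0,0,0,0.02,0,0,0],[0,0,0,0.03,0,0,0],[0,0,0,0.03,0,0,0]]'
```

```text
time: 22.42
eef_pos: [0.4301, 0.1555, 0.1187]
eef_rot: [0.316, 3.124, 0.0]
ft_force: [-3.4, 0.6, 5.5]
width: 0.0135
finger_force: 60.6
```

Landed. Release and retreat straight up.

```bash
python3 -m inch '[[0,0,0,-0.02,0,0,0],[0.3,0,0,-0.02,0,0,0],[0.5,0,0,-0.02,0,0,0],[0.6,0,0,-0.02,0,0,0],[0.6,0,0,-0.02,0,0,0],[0.6,0,0,-0.3,0,0,0],[0.6,0,0,-0.9,0,0,0],[0.6,0,0,-1.7,0,0,0]]';python3 -m inch '[[0.6,0,0,-1,0,0,0],[0.6,0,0,-2.2,0,0,0],[0.6,0,0,-3.2,0,0,0],[0.6,0,0,-3.6,0,0,0],[0.6,0,0,-3.6,0,0,0]]'; cat > fin.py <<'E'
import pickle
from bench import *
from h import *
d=pickle.load(open('d0.pkl','rb'))
s=sense();P=s['eef_pos'];M=R.from_rotvec(s['eef_rot']).as_matrix()
for n in("wrist","scene","top"):
    c=capture(n);T=None
    if n=="wrist":
        T=np.eye(4);T[:3,:3]=M;T[:3,3]=P;T=T@c['T_tool_cam']
    W=cloud(c,T);h=cv2.cvtColor(c['frame'],cv2.COLOR_RGB2HSV);x,y,z=np.moveaxis(W,-1,0)
    br=(h[...,1]>80)&(h[...,0]<22)&(h[...,2]>25)&(x>.3)&(x<.58)&(abs(y)<.4)&(z>.004)&(z<.2)
    k,l,st,ce=cv2.connectedComponentsWithStats(br.astype(np.uint8))
    for i in range(1,k):
        if st[i,4]>=7: b=l==i;print(n,st[i,4],np.median(W[b],0).round(3),np.median(h[b],0))
    m=(z>.05)&(z<.063)&(abs(x-.43)<.1)&(abs(y-.15)<.1)&(h[...,1]<60);print(n,'sieve rim',cv2.minAreaRect(W[m][:,:2].astype(np.float32)), 'z by side',[np.percentile(z[m&q],90).round(4) for q in((y>.19),(y<.12),(x>.46),(x<.4)) if (m&q).sum()>5])
    b=(z>.085)&(z<.1)&(abs(x-.44)<.13)&(abs(y+.25)<.13)
    print(n,'bowl',cv2.minEnclosingCircle(W[b][:,:2].astype(np.float32)))
    if n!="wrist":
        W0=cloud(d[n]);df=abs(W0[...,2]-z)>.02
        df&=(x>.3)&(x<.8)&(z<.3)&(W0[...,2]<.3)
        kk,l,st,_=cv2.connectedComponentsWithStats(df.astype(np.uint8))
        print('changed',[(st[i,4],np.median(W[l==i],0).round(2)) for i in range(1,kk) if st[i,4]>25])
E
python3 fin.py
```

```text
time: 23.08
eef_pos: [0.4294, 0.1548, 0.1605]
eef_rot: [-0.317, -3.125, 0.003]
ft_force: [0.4, 0.4, 0.4]
width: 0.051
finger_force: 0.0
time: 23.5
eef_pos: [0.4321, 0.1559, 0.2536]
eef_rot: [0.316, 3.119, 0.004]
ft_force: [0.5, 0.6, 0.3]
width: 0.0513
finger_force: 0.0
wrist 2077 [0.434 0.156 0.155] [ 12. 178.  92.]
wrist 767 [0.424 0.116 0.039] [ 16. 134. 106.]
wrist 718 [0.462 0.106 0.038] [ 16. 134. 107.]
wrist 14 [0.565 0.393 0.048] [  1.  134.5  92.5]
wrist 13 [0.569 0.377 0.048] [  2. 115.  89.]
wrist 8 [0.578 0.364 0.048] [  1.  143.5  96.5]
wrist 62 [0.57  0.384 0.096] [  2.5 121.5 182. ]
wrist sieve rim ((0.4297208786010742, 0.1538427472114563), (0.13171271979808807, 0.13524247705936432), 78.20832824707031) z by side [np.float64(0.0616), np.float64(0.0615), np.float64(0.0615), np.float64(0.0617)]
wrist bowl ((0.47542667388916016, -0.1631496548652649), 0.047136615961790085)
scene 205 [0.43  0.149 0.152] [ 11. 143.  63.]
scene 107 [0.469 0.133 0.039] [ 16. 103. 109.]
scene 28 [0.425 0.116 0.043] [ 16.   95.5 143. ]
scene 21 [ 0.455 -0.22   0.018] [ 13. 118.  95.]
scene 20 [ 0.
[... 467 characters left out ...]
4, 0.18, 0.29])), (np.int32(694), array([0.45, 0.15, 0.09])), (np.int32(29), array([0.46, 0.11, 0.04]))]
top 80 [0.464 0.103 0.039] [ 17. 110. 134.]
top 21 [ 0.458 -0.216  0.018] [ 13. 147. 109.]
top 83 [0.425 0.115 0.039] [ 17. 111. 132.]
top 23 [ 0.44  -0.275  0.018] [ 13. 136. 104.]
top 21 [ 0.429 -0.245  0.017] [ 13. 153. 109.]
top 21 [ 0.402 -0.254  0.018] [ 13. 143. 109.]
top sieve rim ((0.4376695156097412, 0.10812889039516449), (0.15009534358978271, 0.07524558901786804), 12.532109260559082) z by side [np.float64(0.0621), np.float64(0.0613), np.float64(0.0622)]
top bowl ((0.4388297498226166, -0.2476743906736374), 0.10528386384248734)
changed [(np.int32(440), array([0.44, 0.11, 0.04]))]
```

Final check:
- Four hazelnuts are in the bowl and three walnuts are in the sieve. The third walnut is partly under the grip, in the merged blob at (0.469, 0.133).
- The sieve stands level at (0.430, 0.154), yaw 78.2°.
- The bowl hasn't moved.

```bash
python3 -c "
from bench import *
print(sign_off())"
```

```text
the job is handed in; nothing more can be done
None
```

I handed the job in at about 24 s: all four hazelnuts are in the bowl, and the sieve stands level where it stood with the three walnuts in it, one of them partly hidden under the grip at the last look; the bowl did not measurably move and no spill was seen, but during shaking the handle slipped from the gripper and the sieve dropped a few centimetres into the bowl's mouth, tilted, before I regrasped it.

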